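# Check the roll gaps of two grain mills with a feeler

### The job

Check the roll gaps of the two small grain mills with the feeler gauge: slide its blade gently, without forcing it, into the gap of the left mill and then of the right mill, each time until it either jams at the mouth or its tip stands out past the back of the rolls. Then lock the mill whose gap lets the blade through by swinging its lever fully back, leave the other mill's lever forward, and lay the feeler flat with its handle on the cork mat. Leave the other things on the bench alone.

Things in the scene. Friction and masses are not known exactly. Their poses are not given: they have to be found in the camera images.
- feeler_grip (a point): Centre of the handle of the feeler gauge, a grey block 75 mm long (x), 22 mm wide (y), 24 mm high (z); x points along the feeler to the blade's tip, z up. A steel blade 20 mm wide, 6 mm thick runs 85 mm out of the middle of its front end; about 0.12 kg, balance point 12 mm ahead of here. It lies flat on the cork mat, this point 16 mm above the bench.
- feeler_tip (a point): Middle of the blade's free end, 122.5 mm ahead of the handle's centre, at the same height within the feeler.
- mill_a_gap (a point): Middle of the gap (nip) between the two rolls of this mill, 62 mm above the bench on both mills. x = level through the gap from the front (robot side) to the back, y = along the rolls to the left, z = up. On one mill the blade goes through, with over 2 mm to spare above and below; on the other it jams at the mouth, its tip about 7 mm short of this point.
- mill_b_gap (a point): Middle of the gap (nip) between the two rolls of this mill, 62 mm above the bench on both mills. x = level through the gap from the front (robot side) to the back, y = along the rolls to the left, z = up. On one mill the blade goes through, with over 2 mm to spare above and below; on the other it jams at the mouth, its tip about 7 mm short of this point.
- mill_a: One of two grain mills fixed to the bench, on the left (y > 0) or right (y < 0), alike but for the gap: white frame (two cheeks 70 mm deep, 12 thick, 64 apart inside, 106 high, 6 mm screw heads on top) on a grey foot 90 mm deep, 12 thick; two level steel rolls 32 mm thick, 64 long, one above the other. Origin on the bench under the gap's middle; axes as at the gap.
- mill_b: One of two grain mills fixed to the bench, on the left (y > 0) or right (y < 0), alike but for the gap: white frame (two cheeks 70 mm deep, 12 thick, 64 apart inside, 106 high, 6 mm screw heads on top) on a grey foot 90 mm deep, 12 thick; two level steel rolls 32 mm thick, 64 long, one above the other. Origin on the bench under the gap's middle; axes as at the gap.
- lock_a (a joint): Lock lever of the mill mill_a (on the same foot, to the right of its frame): 0 = fully forward (leaning 0.5 rad to the front, unlocked), 1.0 = fully back (leaning 0.5 rad to the back, locked). It starts near 0, needs about 1 N at the tip and stays where it is left.
- lock_b (a joint): Lock lever of the mill mill_b (on the same foot, to the right of its frame): 0 = fully forward (leaning 0.5 rad to the front, unlocked), 1.0 = fully back (leaning 0.5 rad to the back, locked). It starts near 0, needs about 1 N at the tip and stays where it is left.
- lock_a_tip (a point): Centre of the 26 mm grey ball on top of the lock lever of mill_a; the ball is 100 mm from the lever's pivot axis. The pivot is 34 mm above the bench, 5 mm to the front and 83 mm to the right (-y of point mill_a_gap) of the middle of the gap of mill_a, so the ball swings from 53 mm in front of the gap's middle to 43 mm behind it, 122 mm above the bench at both ends and 134 mm half-way.
- lock_b_tip (a point): Centre of the 26 mm grey ball on top of the lock lever of mill_b; the ball is 100 mm from the lever's pivot axis. The pivot is 34 mm above the bench, 5 mm to the front and 83 mm to the right (-y of point mill_b_gap) of the middle of the gap of mill_b, so the ball swings from 53 mm in front of the gap's middle to 43 mm behind it, 122 mm above the bench at both ends and 134 mm half-way.
- mat_top (a point): Middle of the top of the cork mat, 120 mm (x) by 190 mm (y), 4 mm thick, fixed flat to the bench.
- dish: Round aluminium dish with a lid, 61 mm wide, 26 mm high; origin under its middle; a bystander, to be left where it is.
- tape: Roll of brown tape lying flat, 92 mm wide, 48 mm high; origin under its middle; a bystander, to be left where it is.
- petri: Clear sorting dish with kernels, 68 mm wide, 14 mm high; origin under its middle; a bystander, to be left where it is.
Things that resemble listed ones, but are neither listed nor needed, are in the scene too. Leave any orange look-alike of the part that bears feeler_grip alone.

How it is judged:
On the way, in this order (a step that is already met when the one before it is completed fails the run):
1. the blade has been tried in the gap of the left mill: stopped at its mouth, or through with the tip at least 20 mm past the middle of the gap (((world y of mill_a_gap above 0 m and x of feeler_tip in the frame of mill_a_gap between -0.012 and 0.08 m and y of feeler_tip in the frame of mill_a_gap between -0.03 and 0.03 m and z of feeler_tip in the frame of mill_a_gap between -0.008 and 0.008 m) or (world y of mill_b_gap above 0 m and x of feeler_tip in the frame of mill_b_gap between 0.02 and 0.08 m and y of feeler_tip in the frame of mill_b_gap between -0.03 and 0.03 m and z of feeler_tip in the frame of mill_b_gap between -0.008 and 0.008 m))), for 0.1 s.
2. the blade has been tried in the gap of the right mill in the same way (((world y of mill_a_gap below 0 m and x of feeler_tip in the frame of mill_a_gap between -0.012 and 0.08 m and y of feeler_tip in the frame of mill_a_gap between -0.03 and 0.03 m and z of feeler_tip in the frame of mill_a_gap between -0.008 and 0.008 m) or (world y of mill_b_gap below 0 m and x of feeler_tip in the frame of mill_b_gap between 0.02 and 0.08 m and y of feeler_tip in the frame of mill_b_gap between -0.03 and 0.03 m and z of feeler_tip in the frame of mill_b_gap between -0.008 and 0.008 m))), for 0.1 s.
3. the lever of the mill that lets the blade through is swung back (value of joint lock_b above 0.8 rad), for 0.2 s.
At the end, for the whole second after the job is handed in: The lever of the mill that lets the blade through is back (over 0.8 of 1.0 rad), the other lever is forward (under 0.4 rad), and the feeler lies flat with the centre of its handle over the cork mat (value of joint lock_b above 0.8 rad and value of joint lock_a below 0.4 rad and height (world z) of feeler_grip below 0.022 m and height (world z) of feeler_tip below 0.024 m and x of feeler_grip in the frame of mat_top between -0.06 and 0.06 m and y of feeler_grip in the frame of mat_top between -0.095 and 0.095 m); the robot touches nothing.
It fails at once if the wrong mill's lever is swung back (value of joint lock_a above 0.4 rad).
It fails at once if a mill is pushed with more than 60 N (contact force between any of mill_a, mill_b and anything else above 60 N).
It fails at once if a bystander is moved by more than 30 mm (distance of any of dish, tape, petri from where it was at the start of the episode above 0.03 m).
It also fails if it takes over 64 s, if anything falls off the work surface, if the arm or the gripper's body presses on something with over 40 N, if the wrist force passes 120 N, or if a joint passes its speed limit or range.

### The arm

A 6-joint arm with a two-finger parallel gripper is mounted at the origin on a cart in front of the work surface, level with it; the furniture and walls round the work are solid. World frame = base frame: x ahead of the robot, y to its left, z up, the work surface at z = 0. Lengths are in m, angles in rad, forces in N, time in s.
With the tool pointing down it reaches from about 0.35 to 0.975 m from the base axis. Payload 4.9 kg.
Tool frame: the origin (TCP) lies on the front face of the gripper's body, between the roots of the fingers; the fingertips stand ctrl.tip_extent ahead of it and the grasp point (between the pads) lies 54 mm ahead of it (ctrl.tip_extent is the distance from the TCP to the fingertips, in m); z points along the fingers, y is the line along which they close (so a half turn about z gives the same grasp; the last joint's range is limited). The gripper opens to 85 mm and grips with 20 to 120 N. Pads are 22 mm wide; open, the fingers measure 114 mm over their backs; the gripper's body (76 mm by 85 mm) begins 54 mm behind the grasp point. The pads swing forward as they close: fully open they stand 13 mm farther back than shut.
Start: joints at [-1.397, 0.053, 1.613, -0, 1.476, -0.119], TCP at [0.18, -0.598, 0.304] pointing down, gripper open.
Joint ranges: [-3.01, 3.01], [-1.01, 2.22], [0.06, 2.58], [-1.02, 4.17], [0.09, 2.62], [-3.14, 3.14]. Speed limits (rad/s): [2.57, 2.57, 3.14, 3.14, 3.14, 3.14].

### API

Orientations are given as a rotation vector (axis times angle).
In Python, from station import ctrl gives the robot as it stands.
- The arm moves only by the tool apply_moves, never from a script. Its argument "rows" is one flat list of numbers, 6 for each row, row after row: the shift along the tool's x, y, z normalised to -1 to 1, where 1 is 0.6 m, then the turn, a rotation vector about the tool's x, y, z normalised to -1 to 1, where 1 is 90 degrees. A call has 1 to 20 rows; each row is the pose to reach, as a shift and turn from the pose commanded when the call began, along the tool's axes at that moment; what a row does not reach only later rows make up. A row lasts 1/10 s, in which the tool goes at most 50 mm and 8.59 degrees, less where a joint would pass 70% of its speed; a pose out of reach is approached as far as the arm can. A call with a number of a shift or a turn outside -1 to 1 is refused whole. A call with a gripper value outside its range is refused whole. "grip" is the opening, from 0 (shut) to 1 (fully open), set as the call begins (left out, the last holds). The fingers move at their own pace and stop on an object; "grip_force" is the grip in N (left out, the last holds). Time passes only in rows, so rows that repeat a pose let the fingers close. It gives the time, the measured TCP pose, the force, the opening and the grip force at its end, in the units of the state.
- ctrl.get_obs(): the state, without advancing time (a new reading comes with each control period).
- ctrl.get_image(name): name is "scene" or "top"; returns (picture, depth): 384x512x3 uint8, blue, green, red; 384x512 float32, m along the optical axis (not along the pixel's ray), 0 where there is no reading.
- ctrl.camera_model(name): a dict with "mtx" (3x3 intrinsics, pixels), "R" (3x3) and "t" (3): a world point X has camera coordinates R X + t. Camera axes: x right, y down, z forward; pixel columns grow to the right and rows downward; lengths in m; the calibration is good to about 2 mm. A picture is of the moment at which its call begins. camera_model takes no time and is no camera call.
- ctrl.finish_job(): hands the job in; it is judged then, once.
The state is a dict: "t": time; "q": joint angles; "dq": joint speeds; "effort": joint torques, N m; "tool_pos": TCP position; "tool_rot": TCP orientation; "contact_force": force on the tool from outside, world axes, zero at the start; "wrist_torque": the same for the moment, N m; "opening": finger opening in m; "grip_force": force on a finger pad.
Only numpy, scipy, OpenCV 4.12 (cv2) and the standard library are available. Lean on these libraries where they do the work, as an engineer would, in place of code of your own. Each camera call takes 0.05 s, during which the arm holds its last target. There are 200 camera calls.

## Working session

There is one attempt and no reset: what is moved stays moved. The work goes in short steps, Python scripts to look and compute and a tool call to move; the robot and the scene stay as the last step left them, time stands still between calls to the robot, and variables do not carry over. Pictures are saved under pics/ and viewed, at most 10 in all, crops included, and the job is handed in when it is done.

Besides the shell and the picture viewer there is one more tool, called after ">>>" by a JSON object that holds its "name" and its "arguments". apply_moves: Moves the arm, as the interface text tells. Its arguments: {"type":"object","properties":{"rows":{"type":"array","items":{"type":"number"}},"grip":{"type":"number"},"grip_force":{"type":"number"}},"required":["rows"]}

```bash
mkdir -p pics
cat > h.py <<'E'
import numpy as np, cv2
from scipy.spatial.transform import Rotation as R
from station import ctrl
def px(name,depth,u,v,r=1):
    m=ctrl.camera_model(name);d=depth[v-r:v+r+1,u-r:u+r+1];z=np.median(d[d>0])
    c=np.linalg.inv(m['mtx'])@np.array([u,v,1])*z
    return m['R'].T@(c-m['t'])
def pz(name,u,v,z):  # intersect pixel ray with plane z
    m=ctrl.camera_model(name);d=m['R'].T@np.linalg.inv(m['mtx'])@np.array([u,v,1]);o=-m['R'].T@m['t']
    return o+d*(z-o[2])/d[2]
def proj(name,X):
    m=ctrl.camera_model(name);c=m['mtx']@(m['R']@np.array(X)+m['t']);return c[:2]/c[2]
E
python3 - <<'E'
from h import *
a,d=ctrl.get_image('scene');b,e=ctrl.get_image('top')
np.savez('i0.npz',a=a,d=d,b=b,e=e)
cv2.imwrite('pics/s0.png',cv2.resize(a,(800,600)));cv2.imwrite('pics/t0.png',cv2.resize(b,(800,600)))
for n in('scene','top'):
    m=ctrl.camera_model(n);print(n,m['mtx'].tolist(),-m['R'].T@m['t'],m['R'].round(3).tolist())
o=ctrl.get_obs();print(o,ctrl.tip_extent,R.from_rotvec(o['tool_rot']).as_matrix().round(3))
E
```

```text
scene [[485.1306111315927, 0.0, 258.0174619260939], [0.0, 485.1306111315927, 195.9579707775341], [0.0, 0.0, 1.0]] [0.05610508 1.06105523 1.17263396] [[-0.883, -0.469, 0.004], [-0.334, 0.622, -0.709], [0.33, -0.627, -0.706]]
top [[464.78974094072356, 0.0, 247.81317313864557], [0.0, 464.78974094072356, 184.42761064473638], [0.0, 0.0, 1.0]] [0.37706495 0.07406687 1.58343043] [[-0.018, -1.0, -0.015], [-0.991, 0.02, -0.13], [0.131, 0.013, -0.991]]
{'t': 0.1, 'q': array([-1.39699974e+00,  5.33401502e-02,  1.61413305e+00, -3.69000526e-05,
        1.47595481e+00, -1.19006128e-01]), 'dq': array([-0.00028799, -0.00257741, -0.00274064, -0.0002876 ,  0.0006747 ,
       -0.00033166]), 'effort': array([ 7.42798591e-06, -3.94905174e+01, -3.71365392e+01, -9.14140537e-05,
        3.93137496e-03,  1.30318540e-05]), 'tool_pos': array([ 0.18031605, -0.59799599,  0.30276936]), 'tool_rot': array([-3.10617044e+00, -4.58030187e-01,  1.36565585e-04]), 'contact_force': array([-0.19075797,  0.02152917,  0.64315577]), 'wrist_torque': array([-0.04244123,  0.02518163, -0.01516762]), 'grip_force': 0.0, 'opening': 0.08515196175925716} 0.0726 [[ 0.957  0.289 -0.   ]
 [ 0.289 -0.957  0.002]
 [ 0.    -0.002 -1.   ]]
```

View pics/s0.png

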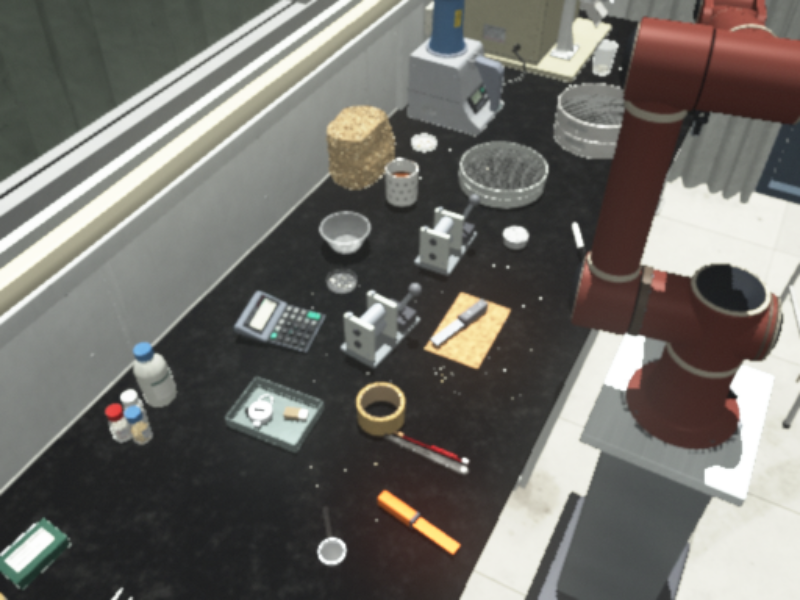

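View pics/t0.png

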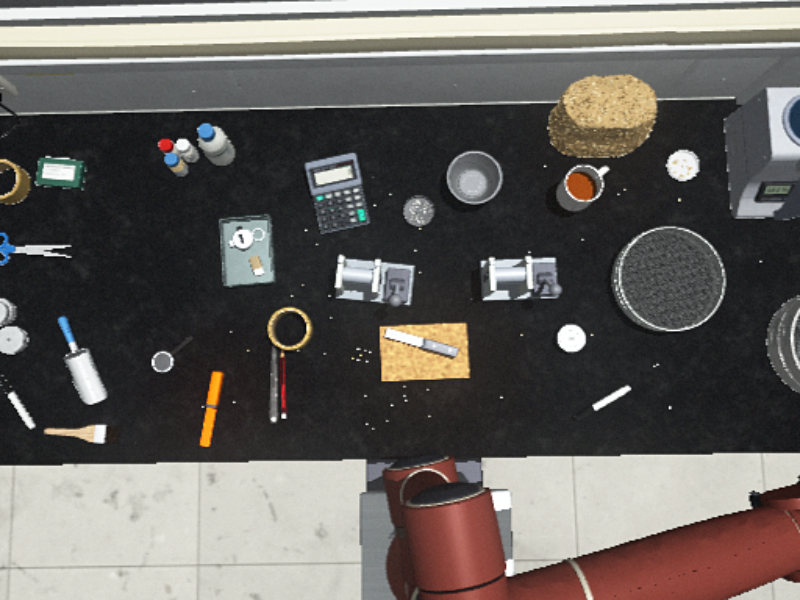

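The top view shows the grey feeler on the mat, with its handle at about (440,349) and its blade tip at about (388,333). The left mill is at (375,282) and the right mill at (520,278). Things that could be taken for the feeler:
- the orange look-alike at (212,408)
- the pens at (280,385)
- the white pen at (612,398)

I choose the grey one on the mat and check it in a crop.

Run:
```python
from h import *
z=np.load('i0.npz');b=z['b']
cv2.imwrite('pics/t0c.png',cv2.resize(b[154:250,205:365],None,fx=5,fy=5,interpolation=cv2.INTER_CUBIC))
```

```text
(no output)
```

View pics/t0c.png

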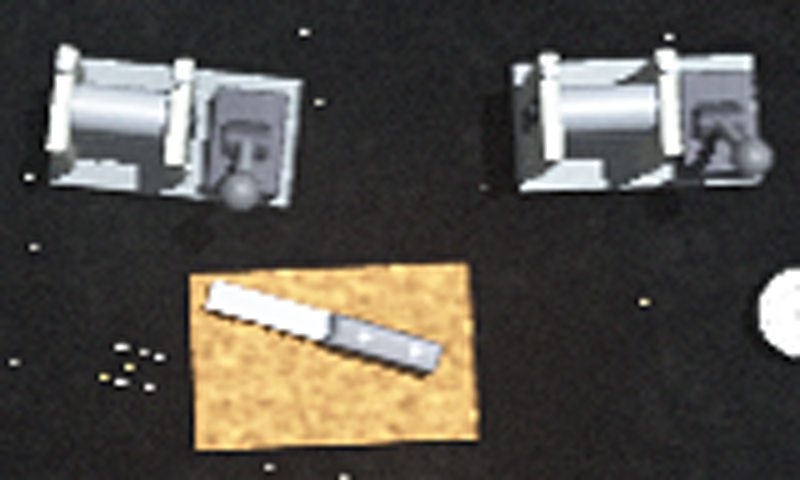

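The crop confirms the grey handle at about (385,343) and the steel blade tip at about (210,296). Both mills have their lever balls forward, at (240,190) and (755,157). Next I measure these.

```bash
cat >> h.py <<'E'
def cloud(name,d):
    m=ctrl.camera_model(name);v,u=np.nonzero(d>0);z=d[v,u]
    c=np.linalg.inv(m['mtx'])@np.array([u+0.,v,np.ones(len(u))])*z
    return (m['R'].T@(c-m['t'][:,None])).T
E
python3 - <<'E'
from h import *
z=np.load('i0.npz')
c=lambda x,y:(205+(x+.5)/5-.5,154+(y+.5)/5-.5)
P=lambda x,y,h:pz('top',*c(x,y),h)[:2].round(4)
print('handle corners',[P(*p,.028).tolist() for p in((335,315),(328,342),(443,345),(435,376))])
print('tip corners',[P(*p,.019).tolist() for p in((212,281),(206,309))])
print('mat',[P(*p,.004).tolist() for p in((190,274),(469,264),(479,440),(196,451))])
for n,p in (('L foot',((50,187),(290,208),(303,80))),('R foot',((521,194),(754,55),(515,65)))):print(n,[P(*q,.012).tolist() for q in p])
print('L screws?',P(67,50,.11),P(184,66,.11),'R',P(548,60,.11),P(667,57,.11))
C=np.vstack([cloud('top',z['e']),cloud('scene',z['d'])]);src=np.r_[np.zeros((z['e']>0).sum()),np.ones((z['d']>0).sum())]
# cheek tops
for n,y0,y1 in(('L',.05,.26),('R',-.25,-.02)):
    for s in(0,1):
        k=(C[:,0]>.48)&(C[:,0]<.72)&(C[:,1]>y0)&(C[:,1]<y1)&(C[:,2]>.099)&(C[:,2]<.112)&(src==s)
        print(n,s,k.sum());q=C[k][:,:2].astype(np.float32)
        np.save(f'q{n}{s}.npy',C[k])
        if k.sum()>5:
            print(np.round(C[k][np.argsort(C[k][:,1])],3)[:: max(1,k.sum()//40)].tolist())
k=(abs(C[:,2]-.028)<.006)&(C[:,0]>.36)&(C[:,0]<.52)&(C[:,1]>-.12)&(C[:,1]<.15)
for s in(0,1):
    q=C[k&(src==s)][:,:2].astype(np.float32);print(s,len(q),cv2.minAreaRect(q) if len(q)>5 else'')
E
```

```text
handle corners [[0.4721, 0.0162], [0.4541, 0.0213], [0.4507, -0.0553], [0.4302, -0.0493]]
tip corners [[0.4971, 0.0982], [0.4783, 0.1025]]
mat [[0.5033, 0.1133], [0.5065, -0.0766], [0.3876, -0.0795], [0.3836, 0.1112]]
L foot [[0.5639, 0.2076], [0.5463, 0.0444], [0.6342, 0.0335]]
R foot [[0.5528, -0.1126], [0.6452, -0.2749], [0.6416, -0.1116]]
L screws? [0.6408 0.1875] [0.6288 0.1123] R [ 0.6279 -0.1213] [ 0.6283 -0.1975]
L 0 159
[[0.564, 0.073, 0.101], [0.626, 0.111, 0.106], [0.613, 0.111, 0.105], [0.625, 0.114, 0.109], [0.633, 0.114, 0.102], [0.606, 0.114, 0.107], [0.599, 0.114, 0.109], [0.593, 0.114, 0.104], [0.587, 0.115, 0.1], [0.632, 0.117, 0.105], [0.613, 0.117, 0.104], [0.596, 0.117, 0.107], [0.59, 0.118, 0.108], [0.573, 0.118, 0.108], [0.571, 0.118, 0.103], [0.622, 0.12, 0.106], [0.616, 0.12, 0.105], [0.596, 0.121, 0.11], [0.603, 0.121, 0.106], [0.583, 0.121, 0.108], [0.57, 0.121, 0.11], [0.589, 0.124, 0.112], [0.567, 0.124, 0.109], [0.571, 0.124, 0.103], [0.601, 0.134, 0.099], [0.605, 0.16, 0.1], [0.611, 0.172, 0.1], [0.627, 0.185, 0.108], [0.641, 0.185, 0.101], [0.629, 0.18
[... 3332 characters left out ...]
.596, -0.141, 0.103], [0.568, -0.131, 0.104], [0.605, -0.129, 0.109], [0.593, -0.127, 0.106], [0.623, -0.126, 0.109], [0.631, -0.126, 0.11], [0.584, -0.125, 0.107], [0.583, -0.123, 0.104], [0.625, -0.123, 0.105], [0.609, -0.122, 0.103], [0.617, -0.121, 0.101], [0.593, -0.12, 0.102], [0.635, -0.12, 0.104], [0.612, -0.12, 0.1], [0.608, -0.119, 0.101], [0.585, -0.118, 0.107], [0.599, -0.118, 0.101], [0.576, -0.117, 0.111], [0.614, -0.116, 0.11], [0.617, -0.114, 0.111]]
0 147 ((0.4619878828525543, 0.016039736568927765), (0.1418386548757553, 0.021760888397693634), 72.86437225341797)
1 189 ((0.46724697947502136, 0.020376384258270264), (0.16403566300868988, 0.026046203449368477), 72.20232391357422)
```

```bash
cat >> h.py <<'E'
def rows(pos,yaw,tool=None):
    """row (normalised) from commanded pose (pos0, Rot0) to tcp pos, tool-down with x-yaw deg"""
    o=ctrl.get_obs();p0,R0=o['tool_pos'],R.from_rotvec(o['tool_rot'])
    if tool is not None:p0,R0=np.array(tool[0]),down(tool[1])
    s=R0.inv().apply(np.array(pos)-p0)/.6;t=(R0.inv()*down(yaw)).as_rotvec()/(np.pi/2)
    return np.r_[s,t].round(4).tolist()
def down(yaw):
    return R.from_euler('z',yaw,degrees=True)*R.from_matrix(np.diag([1,-1,-1]))
E
python3 - <<'E'
from h import *
from scipy.optimize import least_squares
for n,g in(('L',(.602,.155,-6)),('R',(.6,-.159,0))):
  for s in((0,),(1,),(0,1)):
    Q=np.vstack([np.load(f'q{n}{i}.npy') for i in s])
    def loc(p):
        a=np.radians(p[2]);d=Q[:,:2]-p[:2];return np.c_[d@[np.cos(a),np.sin(a)],d@[-np.sin(a),np.cos(a)]]
    l0=loc(g);k=(abs(abs(l0[:,1])-38)<100)&(abs(abs(l0[:,1])-.038)<.011)&(abs(l0[:,0])<.045);Q=Q[k]
    def f(p):
        l=loc(p);return np.r_[abs(l[:,1])-.038, 1*np.maximum(0,abs(l[:,0])-.036)]
    r=least_squares(f,g,loss='soft_l1',f_scale=.003,x_scale=[.01,.01,1]).x
    l=loc(r);print(n,s,r.round(4),'x ext',np.percentile(l[:,0],[1,3,97,99]).round(4))
# feeler check target
c=np.array([.4518,-.0168]);print(rows((c[0]+.006*.29,c[1]+.006*.956,.18),73))
E
```

```text
L (0,) [ 0.6043  0.1549 -7.3173] x ext [-0.0338 -0.0327  0.0321  0.0334]
L (1,) [ 0.6076  0.1556 -5.8164] x ext [-0.0356 -0.0342  0.0316  0.0339]
L (0, 1) [ 0.6071  0.1552 -6.357 ] x ext [-0.036  -0.0346  0.0317  0.0328]
R (0,) [ 0.6005 -0.1587  1.6662] x ext [-0.0342 -0.0334  0.0312  0.0315]
R (1,) [ 0.6023 -0.1588  0.7728] x ext [-0.0342 -0.0337  0.0325  0.0347]
R (0, 1) [ 0.6019 -0.1587  1.2276] x ext [-0.0351 -0.0341  0.0306  0.0336]
[0.7183, -0.8048, 0.2062, -0.001, -0.0007, -0.6247]
```

>>> {"name": "apply_moves", "arguments": {"rows": [0.718,-0.805,0.206,0,0,-0.625,0.718,-0.805,0.206,0,0,-0.625,0.718,-0.805,0.206,0,0,-0.625,0.718,-0.805,0.206,0,0,-0.625,0.718,-0.805,0.206,0,0,-0.625,0.718,-0.805,0.206,0,0,-0.625,0.718,-0.805,0.206,0,0,-0.625,0.718,-0.805,0.206,0,0,-0.625,0.718,-0.805,0.206,0,0,-0.625,0.718,-0.805,0.206,0,0,-0.625,0.718,-0.805,0.206,0,0,-0.625,0.718,-0.805,0.206,0,0,-0.625,0.718,-0.805,0.206,0,0,-0.625,0.718,-0.805,0.206,0,0,-0.625,0.718,-0.805,0.206,0,0,-0.625,0.718,-0.805,0.206,0,0,-0.625], "grip": 0.5, "grip_force": 50}}

```text
t: 1.7
tool_pos: [0.4532, -0.0122, 0.1802]
tool_rot: [2.525, 1.869, -0.001]
contact_force: [1.1, -1.0, 0.9]
opening: 0.0424
grip_force: 0.0
```

Run:
```python
from h import *
a,d=ctrl.get_image('scene');o=ctrl.get_obs()
u,v=proj('scene',(.4535,-.011,.06)).astype(int);print(u,v,o['tool_pos'],R.from_rotvec(o['tool_rot']).as_matrix().round(3).tolist(),o['opening'],ctrl.tip_extent,o['t'])
# fingertip heights from depth
C=cloud('scene',d);k=(np.hypot(C[:,0]-.4535,C[:,1]+.011)<.06)&(C[:,2]>.06)&(C[:,2]<.2);print('lowest',np.sort(C[k][:,2])[:15].round(4))
cv2.imwrite('pics/s1.png',cv2.resize(a[max(0,v-60):v+60,u-75:u+75],None,fx=5,fy=5))
print(rows((.4535,-.011,.079),73))
```

```text
303 192 [ 0.45322224 -0.01263029  0.18044304] [[0.293, 0.956, 0.0], [0.956, -0.293, -0.0], [-0.0, 0.0, -1.0]] 0.042835185244124566 0.0726 1.75
lowest [0.1106 0.1137 0.1143 0.1153 0.116  0.1161 0.1165 0.1169 0.1169 0.1179
 0.1186 0.1191 0.1197 0.12   0.1202]
[0.0028, -0.0004, 0.1691, 0.0001, 0.0003, -0.0007]
```

View pics/s1.png

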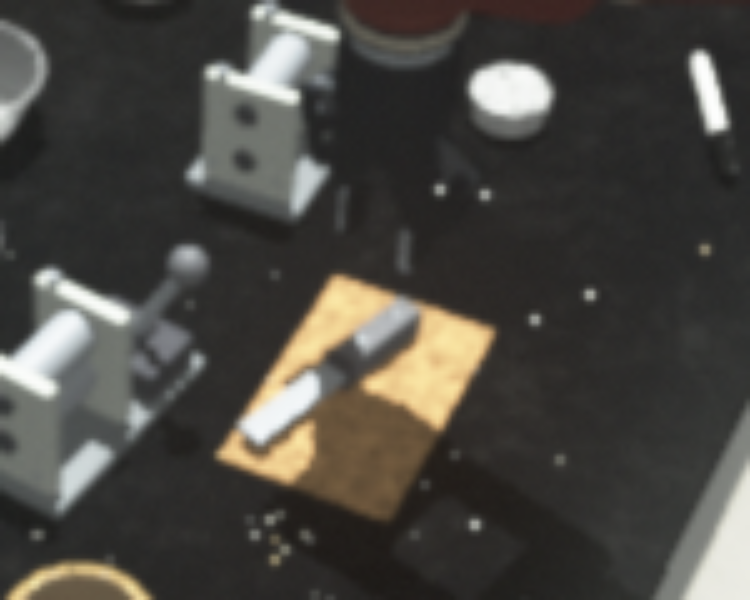

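The crop shows the fingers at (340,205) and (403,250), above the handle and either side of its line. I go down slowly.

>>> {"name": "apply_moves", "arguments": {"rows": [0,0,0.06,0,0,0,0,0,0.12,0,0,0,0,0,0.145,0,0,0,0,0,0.16,0,0,0,0,0,0.167,0,0,0,0,0,0.167,0,0,0]}}

```text
t: 2.35
tool_pos: [0.4537, -0.0124, 0.0806]
tool_rot: [2.526, 1.867, 0.001]
contact_force: [-0.1, -0.1, 0.1]
opening: 0.0427
grip_force: 0.0
```

>>> {"name": "apply_moves", "arguments": {"rows": [0,0,0,0,0,0,0,0,0,0,0,0,0,0,0,0,0,0,0,0,0,0,0,0,0,0,0,0,0,0,0,0,0,0,0,0], "grip": 0, "grip_force": 50}}

```text
t: 2.95
tool_pos: [0.4546, -0.0119, 0.0816]
tool_rot: [2.523, 1.868, 0.002]
contact_force: [-0.4, -1.0, 6.7]
opening: 0.0208
grip_force: 50.5
```

Run:
```python
from h import *
print('tape',pz('top',290/1.5625,328/1.5625,.048))
o=ctrl.get_obs();print(rows((.4355,.1739,.22),-6.3))
```

```text
tape [0.49833193 0.30127575 0.048     ]
[0.2868, -0.1202, -0.231, 0.0015, -0.0012, 0.8816]
```

>>> {"name": "apply_moves", "arguments": {"rows": [0,0,-0.03,0,0,0,0,0,-0.09,0,0,0,0,0,-0.16,0,0,0,0,0,-0.22,0,0,0,0,0,-0.235,0,0,0,0,0,-0.235,0,0,0]}}

```text
t: 3.55
tool_pos: [0.4542, -0.0116, 0.2226]
tool_rot: [2.523, 1.868, 0.004]
contact_force: [0.1, -0.7, -1.0]
opening: 0.0211
grip_force: 49.7
```

Run:
```python
from h import *
o=ctrl.get_obs();print(o['tool_pos'],o['contact_force'],o['opening'],rows((.4355,.1739,.22),-6.3))
```

```text
[ 0.45415097 -0.01163078  0.22260413] [ 0.0853218  -0.69220918 -1.00078132] 0.021109464260393278 [0.2867, -0.12, 0.004, 0.0017, -0.0018, 0.8815]
```

>>> {"name": "apply_moves", "arguments": {"rows": [0.2867,-0.12,0.004,0,0,0.8815,0.2867,-0.12,0.004,0,0,0.8815,0.2867,-0.12,0.004,0,0,0.8815,0.2867,-0.12,0.004,0,0,0.8815,0.2867,-0.12,0.004,0,0,0.8815,0.2867,-0.12,0.004,0,0,0.8815,0.2867,-0.12,0.004,0,0,0.8815,0.2867,-0.12,0.004,0,0,0.8815,0.2867,-0.12,0.004,0,0,0.8815,0.2867,-0.12,0.004,0,0,0.8815,0.2867,-0.12,0.004,0,0,0.8815,0.2867,-0.12,0.004,0,0,0.8815]}}

```text
t: 4.75
tool_pos: [0.4338, 0.1737, 0.2165]
tool_rot: [3.136, -0.169, -0.006]
contact_force: [0.9, -0.5, -1.3]
opening: 0.0208
grip_force: 49.6
```

>>> {"name": "apply_moves", "arguments": {"rows": [0,0,0.06,0,0,0,0,0,0.12,0,0,0,0,0,0.15,0,0,0,0,0,0.154,0,0,0,0,0,0.154,0,0,0,0,0,0.154,0,0,0]}}

```text
t: 5.35
tool_pos: [0.4357, 0.1742, 0.1276]
tool_rot: [-3.136, 0.172, -0.003]
contact_force: [0.8, 0.3, -0.7]
opening: 0.0211
grip_force: 49.6
```

Run:
```python
from h import *
a,d=ctrl.get_image('scene');b,e=ctrl.get_image('top');o=ctrl.get_obs()
np.savez('i2.npz',a=a,d=d,b=b,e=e)
M=R.from_rotvec(o['tool_rot']).as_matrix();print(o['tool_pos'],M.round(4).tolist(),o['contact_force'],o['t'])
ft=o['tool_pos']+M@[.117,0,.0656];print('tip',ft)
g=np.array([.6065,.155,.062]);X=np.array([np.cos(np.radians(-6.3)),np.sin(np.radians(-6.3)),0])
print('in gap frame',(ft-g)@X,(ft-g)@[-X[1],X[0],0])
u,v=proj('scene',ft).astype(int);print(u,v,proj('scene',g))
s=cv2.resize(a[v-50:v+50,u-65:u+65],None,fx=6,fy=6,interpolation=cv2.INTER_CUBIC);cv2.imwrite('pics/s2.png',s)
for n,dd in(('top',e),('scene',d)):
  C=cloud(n,dd)-o['tool_pos'];l=C@M
  k=(l[:,0]>.045)&(l[:,0]<.125)&(abs(l[:,1])<.011)&(l[:,2]>.045)&(l[:,2]<.085);l=l[k]
  print(n,k.sum(),'x max',np.sort(l[:,0])[-5:].round(4) if k.any() else '','y',np.median(l[:,1]))
  if k.sum()>10:
    top=l; print('z slope fit',np.polyfit(top[:,0],top[:,2],1).round(4),'mean z',top[:,2].mean(),np.polyfit(top[:,0],top[:,1],1).round(4))
```

```text
[0.43588919 0.17421911 0.12800611] [[0.994, -0.1095, 0.0031], [-0.1095, -0.994, 0.0007], [0.003, -0.0011, -1.0]] [ 0.54227287  0.57389404 -0.77476318] 5.45
tip [0.5523866  0.16146091 0.0627532 ]
in gap frame -0.0544955906433469 0.0004837943093872251
251 215 [237.35129366 208.57239776]
top 82 x max [0.1113 0.1118 0.112  0.1131 0.114 ] y -0.002089237064680903
z slope fit [0.0037 0.0626] mean z 0.0628905122766881 [ 0.0221 -0.004 ]
scene 120 x max [0.115  0.1159 0.1165 0.1168 0.1168] y -0.0018573816231217141
z slope fit [-0.021   0.0622] mean z 0.060478706681218124 [ 0.047  -0.0053]
```

View pics/s2.png

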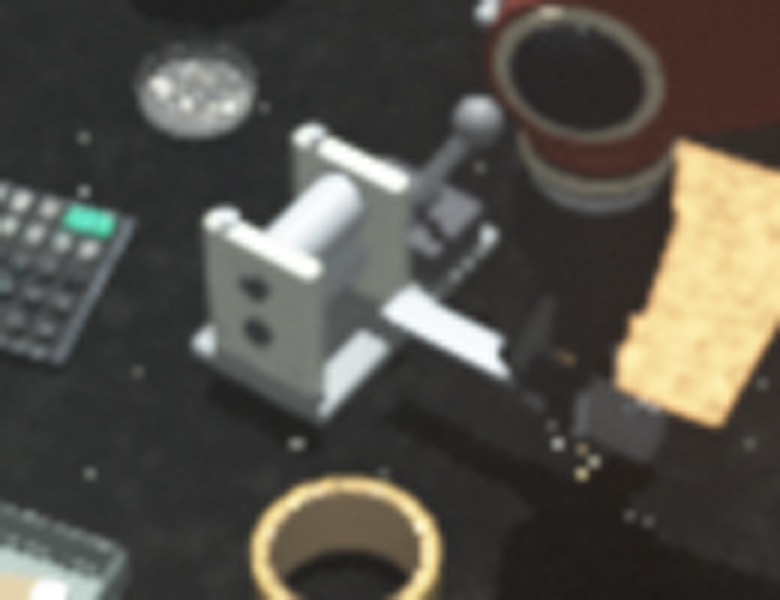

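The crop shows the blade level in front of the left mill, its tip at about (395,300) between the cheeks. I advance gently.

>>> {"name": "apply_moves", "arguments": {"rows": [0.015,0,0.001,0,0,0,0.03,0,0.001,0,0,0,0.045,0,0.001,0,0,0,0.055,0,0.001,0,0,0,0.06,0,0.001,0,0,0,0.06,0,0.001,0,0,0]}}

```text
t: 6.05
tool_pos: [0.471, 0.1699, 0.1257]
tool_rot: [3.137, -0.173, -0.0]
contact_force: [0.5, -0.5, -1.5]
opening: 0.0207
grip_force: 49.6
```

>>> {"name": "apply_moves", "arguments": {"rows": [0.002,0,0,0,0,0,0.004,0,0,0,0,0,0.006,0,0,0,0,0,0.008,0,0,0,0,0,0.01,0,0,0,0,0,0.012,0,0,0,0,0,0.012,0,0,0,0,0]}}

```text
t: 6.75
tool_pos: [0.4779, 0.1692, 0.1258]
tool_rot: [-3.137, 0.173, -0.0]
contact_force: [1.0, -0.0, -0.3]
opening: 0.0208
grip_force: 49.6
```

>>> {"name": "apply_moves", "arguments": {"rows": [0.0015,0,0,0,0,0,0.003,0,0,0,0,0,0.0045,0,0,0,0,0,0.006,0,0,0,0,0,0.006,0,0,0,0,0]}}

```text
t: 7.25
tool_pos: [0.4815, 0.1688, 0.1257]
tool_rot: [3.137, -0.173, 0.0]
contact_force: [-0.4, -1.3, -1.4]
opening: 0.021
grip_force: 49.6
```

>>> {"name": "apply_moves", "arguments": {"rows": [0,0,-0.002,0,0,0,0.002,0,-0.002,0,0,0,0.004,0,-0.002,0,0,0,0.006,0,-0.002,0,0,0,0.006,0,-0.002,0,0,0]}}

```text
t: 7.75
tool_pos: [0.485, 0.1685, 0.1271]
tool_rot: [-3.137, 0.173, 0.0]
contact_force: [-1.8, 0.3, 1.8]
opening: 0.0209
grip_force: 49.9
```

>>> {"name": "apply_moves", "arguments": {"rows": [0.002,0,0,0,0,0,0.004,0,0,0,0,0,0.006,0,0,0,0,0,0.006,0,0,0,0,0]}}

```text
t: 8.15
tool_pos: [0.4861, 0.1683, 0.1258]
tool_rot: [3.136, -0.172, -0.012]
contact_force: [-10.7, 1.4, 2.5]
opening: 0.0203
grip_force: 50.3
```

Run:
```python
from h import *
z=np.load('i0.npz')
for n,key in(('top','e'),('scene','d')):
  C=cloud(n,z[key])
  for m,g,y in(('L',(.6065,.155),-6.3),('R',(.6015,-.1587),1.2)):
    a=np.radians(y);d=C[:,:2]-g;x=d@[np.cos(a),np.sin(a)];yy=d@[-np.sin(a),np.cos(a)]
    k=(abs(x)<.004)&(abs(yy)<.024)&(C[:,2]>.085)&(C[:,2]<.12)
    c=(abs(x)<.025)&(abs(abs(yy)-.038)<.003)&(C[:,2]>.095)&(C[:,2]<.12)
    print(n,m,'roll',np.median(C[k][:,2]).round(4),k.sum(),'cheek',np.median(C[c][:,2]).round(4),c.sum())
o=[ctrl.get_obs() for _ in range(3)];print([i['tool_pos'].round(4) for i in o],o[-1]['contact_force'])
M=R.from_rotvec(o[0]['tool_rot']).as_matrix();print(M.round(4).tolist())
for n in('top','scene'):
  i,dd=ctrl.get_image(n);l=(cloud(n,dd)-ctrl.get_obs()['tool_pos'])
  X=np.array([.994,-.1097]);al=l[:,:2]@X;pe=l[:,:2]@[-X[1],X[0]];w=l[:,2]+ctrl.get_obs()['tool_pos'][2]
  k=(al>.04)&(al<.1)&(abs(pe)<.008)&(w>.05)&(w<.08);print(n,k.sum(),'blade top z',np.median(w[k]),np.polyfit(al[k],w[k],1) if k.sum()>5 else '')
```

```text
top L roll 0.0943 37 cheek 0.1069 57
top R roll 0.098 36 cheek 0.1068 58
scene L roll 0.0988 29 cheek 0.108 89
scene R roll 0.1036 19 cheek 0.1057 72
[array([0.4861, 0.1683, 0.1258]), array([0.4861, 0.1683, 0.1258]), array([0.4861, 0.1683, 0.1258])] [-10.73151238   1.43707761   2.47706112]
[[0.9939, -0.1096, -0.0073], [-0.1096, -0.994, 0.0001], [-0.0073, 0.0007, -1.0]]
top 31 blade top z 0.06403695059996259 [0.15264873 0.0504777 ]
scene 60 blade top z 0.06728520389750571 [0.04807177 0.06320524]
```

The roll tops are at 94.3 mm on the left and 98.0 mm on the right, so the left gap is the tight one. The jam was felt at 11 N. I back out and go to the right mill.

>>> {"name": "apply_moves", "arguments": {"rows": [-0.02,0,0,0,0,0,-0.06,0,0,0,0,0,-0.1,0,0,0,0,0,-0.11,0,0,0,0,0,-0.11,0,0,0,0,0,-0.11,0,-0.06,0,0,0,-0.11,0,-0.12,0,0,0,-0.11,0,-0.16,0,0,0,-0.11,0,-0.16,0,0,0,-0.11,0,-0.16,0,0,0]}}

```text
t: 9.25
tool_pos: [0.4237, 0.1752, 0.2232]
tool_rot: [-3.136, 0.173, -0.003]
contact_force: [-0.2, 0.3, -1.9]
opening: 0.021
grip_force: 49.7
```

Run:
```python
from h import *
o=ctrl.get_obs();print(o['tool_pos'],o['contact_force'],rows((.4315,-.1623,.2226),1.2))
```

```text
[0.42369287 0.17519938 0.22323413] [-0.15543134  0.29966963 -1.9223422 ] [0.075, 0.5576, 0.0009, -0.0002, -0.0011, -0.0837]
```

>>> {"name": "apply_moves", "arguments": {"rows": [0.075,0.5576,0,0,0,-0.0837,0.075,0.5576,0,0,0,-0.0837,0.075,0.5576,0,0,0,-0.0837,0.075,0.5576,0,0,0,-0.0837,0.075,0.5576,0,0,0,-0.0837,0.075,0.5576,0,0,0,-0.0837,0.075,0.5576,0,0,0,-0.0837,0.075,0.5576,0,0,0,-0.0837,0.075,0.5576,0,0,0,-0.0837,0.075,0.5576,0,0,0,-0.0837]}}

```text
t: 10.25
tool_pos: [0.4303, -0.1614, 0.2212]
tool_rot: [-3.14, -0.034, 0.004]
contact_force: [-0.5, 0.2, -0.6]
opening: 0.0211
grip_force: 49.9
```

>>> {"name": "apply_moves", "arguments": {"rows": [0,0,0.06,0,0,0,0,0,0.12,0,0,0,0,0,0.15,0,0,0,0,0,0.158,0,0,0,0,0,0.158,0,0,0,0,0,0.158,0,0,0]}}

```text
t: 10.85
tool_pos: [0.4317, -0.1621, 0.1294]
tool_rot: [3.14, 0.035, 0.003]
contact_force: [0.1, -0.4, -1.7]
opening: 0.0211
grip_force: 49.9
```

Run:
```python
from h import *
o=ctrl.get_obs();M=R.from_rotvec(o['tool_rot']).as_matrix();print(o['tool_pos'],M.round(4).tolist(),o['contact_force'],o['t'])
g=np.array([.6015,-.1587,.062]);X=np.array([np.cos(np.radians(1.2)),np.sin(np.radians(1.2)),0])
ft=o['tool_pos']+M@[.115,0,.0656];print('tip',ft,(ft-g)@X,(ft-g)@[-X[1],X[0],0])
for n in('top','scene'):
  i,dd=ctrl.get_image(n);l=(cloud(n,dd)-o['tool_pos'])@M
  k=(l[:,0]>.045)&(l[:,0]<.125)&(abs(l[:,1])<.014)&(l[:,2]>.045)&(l[:,2]<.085);l=l[k]
  print(n,k.sum(),'x max',np.sort(l[:,0])[-3:].round(4),'y',np.median(l[:,1]),'blade mid z',o['tool_pos'][2]-np.median(l[:,2])-.003,'fit',np.polyfit(l[:,0],l[:,2],1),np.polyfit(l[:,0],l[:,1],1))
```

```text
[ 0.4317258  -0.16206775  0.12938118] [[0.9997, 0.0225, 0.002], [0.0225, -0.9997, -0.0011], [0.0019, 0.0011, -1.0]] [ 0.05084911 -0.40416278 -1.74198952] 10.85
tip [ 0.54682584 -0.15954878  0.06400537] -0.05467994761113405 0.0002964123164726774
top 76 x max [0.1116 0.1123 0.1124] y -0.004293449234704294 blade mid z 0.06353337569604038 fit [-0.04070643  0.06673932] [ 0.13417973 -0.01647417]
scene 97 x max [0.1166 0.1187 0.1189] y -0.0016954288163665736 blade mid z 0.06734983737742618 fit [-0.00857675  0.05967175] [-0.00318095 -0.0001857 ]
```

>>> {"name": "apply_moves", "arguments": {"rows": [0.015,0,0.0027,0,0,0,0.03,0,0.0027,0,0,0,0.045,0,0.0027,0,0,0,0.055,0,0.0027,0,0,0,0.065,0,0.0027,0,0,0,0.07,0,0.0027,0,0,0,0.072,0,0.0027,0,0,0,0.072,0,0.0027,0,0,0]}}

```text
t: 11.75
tool_pos: [0.474, -0.1613, 0.1264]
tool_rot: [-3.141, -0.034, 0.001]
contact_force: [0.4, 1.0, -1.8]
opening: 0.0213
grip_force: 49.9
```

>>> {"name": "apply_moves", "arguments": {"rows": [0.002,0,0,0,0,0,0.004,0,0,0,0,0,0.006,0,0,0,0,0,0.008,0,0,0,0,0,0.01,0,0,0,0,0,0.012,0,0,0,0,0,0.012,0,0,0,0,0]}}

```text
t: 12.45
tool_pos: [0.4814, -0.1611, 0.1265]
tool_rot: [3.141, 0.034, 0.0]
contact_force: [-0.1, -0.5, -0.6]
opening: 0.0208
grip_force: 49.9
```

>>> {"name": "apply_moves", "arguments": {"rows": [0.002,0,0,0,0,0,0.004,0,0,0,0,0,0.006,0,0,0,0,0,0.008,0,0,0,0,0,0.01,0,0,0,0,0,0.01,0,0,0,0,0]}}

```text
t: 13.05
tool_pos: [0.4874, -0.161, 0.1265]
tool_rot: [3.141, 0.034, 0.0]
contact_force: [0.5, -0.1, -1.5]
opening: 0.0209
grip_force: 49.9
```

>>> {"name": "apply_moves", "arguments": {"rows": [0.004,0,0,0,0,0,0.008,0,0,0,0,0,0.012,0,0,0,0,0,0.016,0,0,0,0,0,0.02,0,0,0,0,0]}}

```text
t: 13.55
tool_pos: [0.4995, -0.1607, 0.1265]
tool_rot: [-3.141, -0.034, -0.0]
contact_force: [0.2, 0.4, -0.1]
opening: 0.0208
grip_force: 49.9
```

>>> {"name": "apply_moves", "arguments": {"rows": [0.005,0,0,0,0,0,0.01,0,0,0,0,0,0.015,0,0,0,0,0,0.02,0,0,0,0,0,0.025,0,0,0,0,0,0.03,0,0,0,0,0,0.032,0,0,0,0,0,0.032,0,0,0,0,0,0.032,0,0,0,0,0,0.032,0,0,0,0,0]}}

```text
t: 14.55
tool_pos: [0.5183, -0.1603, 0.1264]
tool_rot: [-3.141, -0.034, 0.0]
contact_force: [0.4, -0.3, -0.8]
opening: 0.0211
grip_force: 49.9
```

Run:
```python
from h import *
b,e=ctrl.get_image('top');a,d=ctrl.get_image('scene');o=ctrl.get_obs();print(o['tool_pos'])
A=[]
for n,i,z in(('top',b,.1),('scene',a,.06)):
  u,v=proj(n,(.6,-.159,z)).astype(int);A.append(cv2.resize(i[v-40:v+40,u-38:u+38],(400,420),interpolation=cv2.INTER_CUBIC))
cv2.imwrite('pics/c3.png',np.hstack(A))
```

```text
[ 0.51829408 -0.16031863  0.12643698]
```

View pics/c3.png

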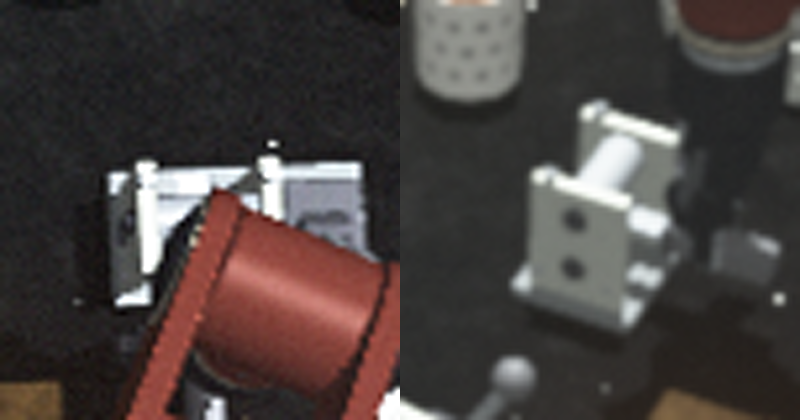

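In the crop the blade runs into the right mill's nip at about (650,220). No force was felt, and the tip is about 30 mm past the middle, so the right mill passes. I withdraw and lay the feeler back on the mat.

>>> {"name": "apply_moves", "arguments": {"rows": [-0.03,0,0,0,0,0,-0.08,0,0,0,0,0,-0.13,0,0,0,0,0,-0.16,0,0,0,0,0,-0.165,0,0,0,0,0,-0.165,0,0,0,0,0,-0.165,0,-0.06,0,0,0,-0.165,0,-0.12,0,0,0,-0.165,0,-0.16,0,0,0,-0.165,0,-0.16,0,0,0,-0.165,0,-0.16,0,0,0]}}

```text
t: 15.75
tool_pos: [0.4202, -0.1625, 0.2228]
tool_rot: [3.141, 0.034, 0.002]
contact_force: [0.0, 0.9, -2.0]
opening: 0.021
grip_force: 49.9
```

Run:
```python
from h import *
o=ctrl.get_obs();print(o['tool_pos'],o['contact_force'],rows((.4535,-.012,.2226),73))
```

```text
[ 0.42020533 -0.16254761  0.22276927] [ 0.04390803  0.90397429 -2.0017764 ] [0.061, -0.2496, 0.0002, 0.0007, -0.0004, -0.7972]
```

>>> {"name": "apply_moves", "arguments": {"rows": [0.061,-0.2496,0,0,0,-0.797,0.061,-0.2496,0,0,0,-0.797,0.061,-0.2496,0,0,0,-0.797,0.061,-0.2496,0,0,0,-0.797,0.061,-0.2496,0,0,0,-0.797,0.061,-0.2496,0,0,0,-0.797,0.061,-0.2496,0,0,0,-0.797,0.061,-0.2496,0,0,0,-0.797,0.061,-0.2496,0,0,0,-0.797,0.061,-0.2496,0,0,0,-0.797,0.061,-0.2496,0,0,0,-0.797]}}

```text
t: 16.85
tool_pos: [0.4523, -0.0117, 0.2208]
tool_rot: [-2.525, -1.865, 0.003]
contact_force: [-0.5, -0.0, -0.9]
opening: 0.0203
grip_force: 50.0
```

>>> {"name": "apply_moves", "arguments": {"rows": [0,0,0.06,0,0,0,0,0,0.12,0,0,0,0,0,0.18,0,0,0,0,0,0.215,0,0,0,0,0,0.225,0,0,0,0,0,0.23,0,0,0,0,0,0.23,0,0,0]}}

```text
t: 17.55
tool_pos: [0.4535, -0.0121, 0.0852]
tool_rot: [2.526, 1.867, 0.001]
contact_force: [-0.5, -0.2, -1.6]
opening: 0.0205
grip_force: 50.0
```

>>> {"name": "apply_moves", "arguments": {"rows": [0,0,0.002,0,0,0,0,0,0.004,0,0,0,0,0,0.005,0,0,0,0,0,0.005,0,0,0]}}

```text
t: 17.95
tool_pos: [0.4532, -0.012, 0.082]
tool_rot: [2.525, 1.867, 0.001]
contact_force: [0.3, -0.2, -0.3]
opening: 0.0212
grip_force: 50.1
```

>>> {"name": "apply_moves", "arguments": {"rows": [0,0,0,0,0,0,0,0,0,0,0,0,0,0,0,0,0,0,0,0,0,0,0,0,0,0,0,0,0,0,0,0,-0.01,0,0,0,0,0,-0.06,0,0,0,0,0,-0.12,0,0,0,0,0,-0.2,0,0,0,0,0,-0.24,0,0,0,0,0,-0.24,0,0,0,0,0,-0.24,0,0,0], "grip": 0.5}}

```text
t: 19.15
tool_pos: [0.4529, -0.012, 0.226]
tool_rot: [2.525, 1.867, 0.001]
contact_force: [-0.8, -0.5, -0.1]
opening: 0.0424
grip_force: 0.0
```

Run:
```python
from h import *
# right lever ball position from initial images
z=np.load('i0.npz')
for g,y in(((.6015,-.1587),1.2),):
  a=np.radians(y);X=np.array([np.cos(a),np.sin(a)]);Y=np.array([-X[1],X[0]]);g=np.array(g)
  b=g-.053*X-.083*Y;print('ball',b)
  for n,key in(('top','e'),('scene','d')):
    C=cloud(n,z[key]);k=(np.hypot(*(C[:,:2]-b).T)<.03)&(C[:,2]>.1);print(n,k.sum(),C[k].mean(0),C[k].max(0))
  # start: tip 45mm before ball
  s=b-.045*X
o=ctrl.get_obs();print(o['tool_pos'],s,rows((*s,.25),91.2))
```

```text
ball [ 0.55024984 -0.24279174]
top 54 [ 0.55902487 -0.24159416  0.13526026] [ 0.5699391  -0.23070749  0.14446743]
scene 53 [ 0.56276705 -0.24160134  0.13041247] [ 0.57434319 -0.23232247  0.14684132]
[ 0.45291704 -0.01196     0.22600079] [ 0.50525971 -0.24373415] [-0.3437, 0.1967, -0.0398, 0.0008, 0.0, -0.2027]
```

Run:
```python
from h import *
print(rows((.505,-.2425,.25),1.2))
```

```text
[-0.3419, 0.1957, -0.0398, 0.0006, -0.0006, 0.7973]
```

>>> {"name": "apply_moves", "arguments": {"rows": [-0.342,0.1957,-0.04,0,0,0.797,-0.342,0.1957,-0.04,0,0,0.797,-0.342,0.1957,-0.04,0,0,0.797,-0.342,0.1957,-0.04,0,0,0.797,-0.342,0.1957,-0.04,0,0,0.797,-0.342,0.1957,-0.04,0,0,0.797,-0.342,0.1957,-0.04,0,0,0.797,-0.342,0.1957,-0.04,0,0,0.797,-0.342,0.1957,-0.04,0,0,0.797,-0.342,0.1957,-0.04,0,0,0.797,-0.342,0.1957,-0.04,0,0,0.797], "grip": 0}}

```text
t: 20.25
tool_pos: [0.5043, -0.2422, 0.2476]
tool_rot: [-3.14, -0.035, 0.004]
contact_force: [-0.1, 0.7, 0.3]
opening: -0.0002
grip_force: 0.0
```

>>> {"name": "apply_moves", "arguments": {"rows": [0,0,0.06,0,0,0,0,0,0.1,0,0,0,0,0,0.112,0,0,0,0,0,0.112,0,0,0,0,0,0.112,0,0,0]}}

```text
t: 20.75
tool_pos: [0.5055, -0.2428, 0.1834]
tool_rot: [3.141, 0.034, 0.002]
contact_force: [0.4, 0.6, 0.8]
opening: -0.0001
grip_force: 0.0
```

Run:
```python
from h import *
a,d=ctrl.get_image('scene');b,e=ctrl.get_image('top');o=ctrl.get_obs();print(o['tool_pos'],o['opening'],o['contact_force'])
A=[]
for n,i,p in(('top',b,(.5,-.15,.1)),('scene',a,(.5,-.15,.06))):
  u,v=proj(n,p).astype(int);A.append(cv2.resize(i[v-55:v+55,u-52:u+52],(400,420),interpolation=cv2.INTER_CUBIC))
cv2.imwrite('pics/c4.png',np.hstack(A))
```

```text
[ 0.50580195 -0.24308483  0.18416773] -1.5479591500415947e-05 [-0.39833205 -1.20441271 -0.0012486 ]
```

View pics/c4.png

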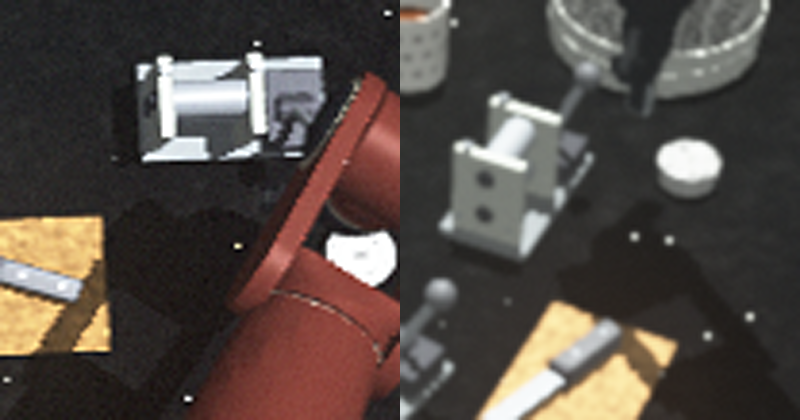

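The crop shows the closed fingertips at (640,105), in front of the ball at (587,72). The feeler lies flat on the mat. I push the lever.

>>> {"name": "apply_moves", "arguments": {"rows": [0.015,0,0,0,0,0,0.03,0,0,0,0,0,0.045,0,0,0,0,0,0.06,0,0,0,0,0,0.075,0,0,0,0,0,0.09,0,0,0,0,0,0.105,0,0,0,0,0,0.12,0,0,0,0,0,0.135,0,0,0,0,0,0.15,0,0,0,0,0,0.165,0,0,0,0,0,0.172,0,0,0,0,0,0.175,0,0,0,0,0,0.175,0,0,0,0,0]}}

```text
t: 22.25
tool_pos: [0.6101, -0.2403, 0.1822]
tool_rot: [3.141, 0.034, 0.0]
contact_force: [-0.9, 0.2, 0.3]
opening: 0.0001
grip_force: 0.0
```

>>> {"name": "apply_moves", "arguments": {"rows": [0.003,0,0,0,0,0,0.006,0,0,0,0,0,0.009,0,0,0,0,0,0.012,0,0,0,0,0,0.012,0,0,0,0,0]}}

```text
t: 22.75
tool_pos: [0.6174, -0.2402, 0.1824]
tool_rot: [3.141, 0.034, 0.001]
contact_force: [-1.0, 0.0, -0.4]
opening: -0.0
grip_force: 0.1
```

Still about 1 N, so it hasn't reached the stop. I push a little further, until the stop is felt.

>>> {"name": "apply_moves", "arguments": {"rows": [0.003,0,0,0,0,0,0.006,0,0,0,0,0,0.008,0,0,0,0,0,0.008,0,0,0,0,0]}}

```text
t: 23.15
tool_pos: [0.6215, -0.2401, 0.1822]
tool_rot: [-3.141, -0.034, 0.003]
contact_force: [-3.9, 0.2, -0.1]
opening: -0.0
grip_force: 1.9
```

Run:
```python
from h import *
o=ctrl.get_obs();P=o['tool_pos'];print(P,o['contact_force'])
for n in('top','scene'):
  i,d=ctrl.get_image(n);C=cloud(n,d);k=(C[:,0]>.6)&(C[:,0]<.69)&(abs(C[:,1]+.241)<.02)&(C[:,2]>.105)&(C[:,2]<.15)
  print(n,k.sum(),C[k].mean(0),C[k].min(0),C[k].max(0))
```

```text
[ 0.62152448 -0.24008808  0.18220009] [-3.89551987  0.16390928 -0.0623905 ]
top 6 [ 0.61093239 -0.2337413   0.11917464] [ 0.6095262  -0.23959684  0.11257032] [ 0.61421966 -0.23014514  0.12782383]
scene 84 [ 0.62973368 -0.23608892  0.12936143] [ 0.61113245 -0.25019324  0.1053367 ] [ 0.6587626  -0.22277021  0.149292  ]
```

The stop is felt at 4 N, at the expected place. I back off and raise the arm.

>>> {"name": "apply_moves", "arguments": {"rows": [-0.03,0,0,0,0,0,-0.08,0,0,0,0,0,-0.12,0,-0.03,0,0,0,-0.16,0,-0.09,0,0,0,-0.2,0,-0.16,0,0,0,-0.2,0.07,-0.2,0,0,0,-0.2,0.14,-0.2,0,0,0,-0.2,0.21,-0.2,0,0,0,-0.2,0.28,-0.2,0,0,0,-0.2,0.28,-0.2,0,0,0,-0.2,0.28,-0.2,0,0,0]}}

```text
t: 24.35
tool_pos: [0.5057, -0.4114, 0.3022]
tool_rot: [-3.141, -0.031, -0.002]
contact_force: [1.8, 0.3, -0.3]
opening: 0.0001
grip_force: 0.0
```

Run:
```python
from h import *
a,d=ctrl.get_image('scene');b,e=ctrl.get_image('top');o=ctrl.get_obs();print(o['tool_pos'],o['t'])
C=cloud('scene',d);k=(C[:,0]>.52)&(C[:,0]<.69)&(abs(C[:,1]+.241)<.02)&(C[:,2]>.11)&(C[:,2]<.15);print('ballR',C[k].mean(0),k.sum())
A=[]
for n,i,p in(('top',b,(.52,-.05,.1)),('scene',a,(.52,-.05,.06))):
  u,v=proj(n,p).astype(int);A.append(cv2.resize(i[v-80:v+80,u-76:u+76],(400,420),interpolation=cv2.INTER_CUBIC))
cv2.imwrite('pics/c5.png',np.hstack(A))
```

```text
[ 0.50588527 -0.40985271  0.30238643] 24.45
ballR [ 0.64388686 -0.24015426  0.12829864] 47
```

View pics/c5.png

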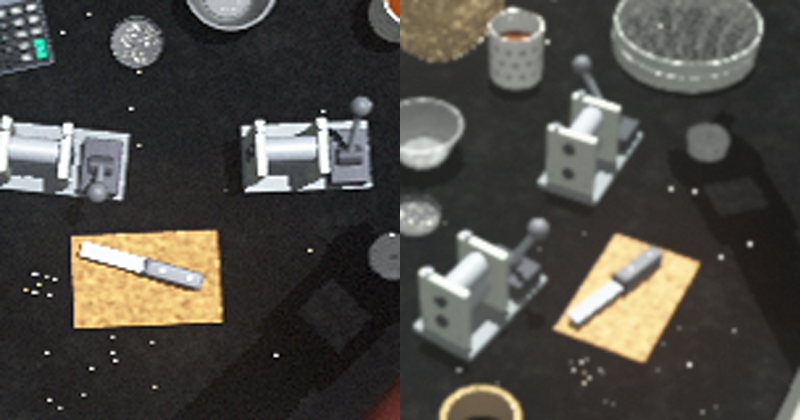

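The right mill's lever is fully back, with its ball at (360,105) in the left half of the picture. The left lever is still forward, with its ball at (98,190). The feeler lies flat on the mat and the arm is clear.

```bash
python3 -c "
from station import ctrl
print(ctrl.finish_job())"
```

```text
the job is handed in; nothing more can be done
None
```

The job is handed in: the blade jammed at the left mill and passed through the right one, the right mill's lever is locked fully back, the left lever is still forward, and the feeler lies flat on the cork mat.

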